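# Find the loose jar cap, tighten it and shelve the jar

### The job

One of the three jars leaning in the front row of the step rack has been left with its cap loose: try the caps to find it and, with the jar still in the row, screw that cap clockwise until it is fully tight. Then set that jar down gently on the empty cork mat on the middle step, upright, centred and with its sides square to the mat, and let go. Leave the other two front jars in their cells with their caps tight, and do not disturb the jars, funnel or spoons on the steps.

Things in the scene. Friction and masses are not known exactly. Their poses are not given: they have to be found in the camera images.
- jar1_top (a point): Square glass jar, round black twist cap, 104 mm tall, 0.3 kg: glass 64 x 64 x 66 mm, neck 48 mm wide to 76 mm, cap 56 mm wide from 76 to 104 mm. Point: on its axis at mid-height of the cap, 90 mm above the underside; z up the axis through the cap, x and y square to the glass (turns with the glass, not the cap). Stands in a cell of the leaning front row.
- jar2_top (a point): Square glass jar, round black twist cap, 104 mm tall, 0.3 kg: glass 64 x 64 x 66 mm, neck 48 mm wide to 76 mm, cap 56 mm wide from 76 to 104 mm. Point: on its axis at mid-height of the cap, 90 mm above the underside; z up the axis through the cap, x and y square to the glass (turns with the glass, not the cap). Stands in a cell of the leaning front row.
- jar3_top (a point): Square glass jar, round black twist cap, 104 mm tall, 0.3 kg: glass 64 x 64 x 66 mm, neck 48 mm wide to 76 mm, cap 56 mm wide from 76 to 104 mm. Point: on its axis at mid-height of the cap, 90 mm above the underside; z up the axis through the cap, x and y square to the glass (turns with the glass, not the cap). Stands in a cell of the leaning front row.
- jar1_cap (a joint): Cap's angle on its jar, rad, growing anticlockwise (loosening) seen from above the cap. Zero is arbitrary and the tight value differs from jar to jar: it shows whether a cap turns, not whether it is tight. A tight cap does not turn clockwise; the loose one turns 0.6 to 1.1 rad clockwise against 0.1 N m of drag, then stops firmly. It stays where left and does not rise or sink.
- jar2_cap (a joint): Cap's angle on its jar, rad, growing anticlockwise (loosening) seen from above the cap. Zero is arbitrary and the tight value differs from jar to jar: it shows whether a cap turns, not whether it is tight. A tight cap does not turn clockwise; the loose one turns 0.6 to 1.1 rad clockwise against 0.1 N m of drag, then stops firmly. It stays where left and does not rise or sink.
- jar3_cap (a joint): Cap's angle on its jar, rad, growing anticlockwise (loosening) seen from above the cap. Zero is arbitrary and the tight value differs from jar to jar: it shows whether a cap turns, not whether it is tight. A tight cap does not turn clockwise; the loose one turns 0.6 to 1.1 rad clockwise against 0.1 N m of drag, then stops firmly. It stays where left and does not rise or sink.
- jar4_top (a point): Square glass jar, round black twist cap, 104 mm tall, 0.3 kg: glass 64 x 64 x 66 mm, neck 48 mm wide to 76 mm, cap 56 mm wide from 76 to 104 mm. Point: on its axis at mid-height of the cap, 90 mm above the underside; z up the axis through the cap, x and y square to the glass (turns with the glass, not the cap). Upright on the middle step; leave alone.
- jar5_top (a point): Square glass jar, round black twist cap, 104 mm tall, 0.3 kg: glass 64 x 64 x 66 mm, neck 48 mm wide to 76 mm, cap 56 mm wide from 76 to 104 mm. Point: on its axis at mid-height of the cap, 90 mm above the underside; z up the axis through the cap, x and y square to the glass (turns with the glass, not the cap). Upright on the middle step; leave alone.
- mat: Thin square cork mat, 84 x 84 x 3 mm, fixed on the middle step in one of its three places (105 mm apart; jars stand on the other two). Origin at the centre of its underside, top 3 mm above; x away from the robot across the step, y along it, z up.
- rack: White step rack, fixed, 330 mm wide. Origin under its middle; x to the back, y along the rows. Front row: 3 cells 105 mm apart, tilting jars 28 deg, caps towards the robot; side walls and lip 30 mm high along the jar's axis stop the glass turning (2 mm play): lift 40 mm along the axis to clear. Middle step 90 mm high, x 13 to 107 mm. Top step 150 mm high, x 113 to 207 mm, with funnel and spoons.
- funnel: Orange silicone funnel standing wide rim down on the top step, 82 mm wide and 85 mm high; origin at the centre of its underside. Leave it alone.
- spoons: Three stainless measuring spoons fanned in a spring clip, lying flat on the top step, about 115 x 90 mm and 9 mm high; origin at the underside near its middle. Leave it alone.
Things that resemble listed ones, but are neither listed nor needed, are in the scene too. What is shaped like the part that bears jar1_top but blue or turquoise is not meant. Leave any blue or green look-alike of the part that bears jar3_top alone.

How it is judged:
On the way, in this order (a step that is already met when the one before it is completed fails the run):
1. the loose cap is screwed tight while its jar still stands in the front row (value of joint jar1_cap below -0.5 rad and distance of jar1_top from where it was at the start of the episode below 0.02 m), for 0.2 s.
2. that jar stands on the cork mat (horizontal distance between jar1_top and mat below 0.015 m and angle between jar1_top's own z axis and vertical below 0.1 rad and z of jar1_top in the frame of mat between 0.088 and 0.098 m and (angle between the x axis of jar1_top and the x axis of mat, either way round below 0.2 rad or angle between the y axis of jar1_top and the x axis of mat, either way round below 0.2 rad) and value of joint jar1_cap below -0.5 rad), for 0.2 s.
At the end, for the whole second after the job is handed in: The once-loose jar stands free and still on the mat: within 15 mm of its centre, upright and square within 0.1 and 0.2 rad. All front caps within 0.1 rad of tight. The other two front jars within 20 mm of where they began; step jars, funnel, spoons within 25 mm (all of step 2 and value of joint jar2_cap below 0.1 rad and value of joint jar3_cap below -0.2 rad and distance of each of jar2_top, jar3_top from where it was at the start of the episode below 0.02 m and distance of each of jar4_top, jar5_top, funnel, spoons from where it was at the start of the episode below 0.025 m and linear speed of jar1 below 0.02 m/s and contact force between the fingers and jar1 below 0.1 N); the robot touches nothing.
It fails at once if one of the other two front jars is lifted out of its cell (distance of any of jar2_top, jar3_top from where it was at the start of the episode above 0.04 m).
It fails at once if a jar, the funnel or the spoons on the steps are knocked away (distance of any of jar4_top, jar5_top, funnel, spoons from where it was at the start of the episode above 0.04 m).
It fails at once if the jar is dropped (falls faster than 0.5 m/s with no finger on it) (linear speed of jar1 above 0.5 m/s and contact force between the fingers and jar1 below 0.1 N).
It fails at once if the jar is set down hard (more than 40 N on the mat) (contact force between jar1 and mat above 40 N).
It also fails if it takes over 64 s, if anything falls off the work surface, if the arm or the gripper's body presses on something with over 40 N, if the wrist force passes 120 N, or if a joint passes its speed limit or range.

### The arm

A 6-joint arm with a two-finger parallel gripper is mounted at the origin on the work surface. World frame = base frame: x ahead of the robot, y to its left, z up, the work surface at z = 0. Lengths are in m, angles in rad, forces in N, time in s.
With the tool pointing down it reaches from about 0.375 to 0.975 m from the base axis. Payload 3.8 kg.
Tool frame: the origin (TCP) lies on the centre line of the jaws, within the pads' length; the fingertips stand 14 mm ahead of it and the grasp point (between the pads) lies 5 mm behind it (bot.finger_overhang is the distance from the TCP to the fingertips, in m); y points along the fingers, x is the direction in which the jaws open and shut, and the axes are right-handed (so a half turn about y gives the same grasp; the last joint's range is limited). The gripper opens to 85 mm and grips with 20 to 120 N. Pads are 22 mm wide; open, the fingers measure 114 mm over their backs; the gripper's body (76 mm by 85 mm) begins 54 mm behind the grasp point. The pads swing forward as they close: fully open they stand 13 mm farther back than shut.
Start: joints at [1.083, 0.264, 1.604, -0, 1.274, -0.037], TCP at [0.294, 0.608, 0.214] pointing down, gripper open.
Joint ranges: [-2.63, 2.63], [-0.94, 2.18], [0.31, 2.57], [-1.31, 4.45], [0, 2.66], [-2.55, 2.55]. Speed limits (rad/s): [2.57, 2.57, 3.14, 3.14, 3.14, 3.14].

### API

Orientations are given as a rotation vector (axis times angle).
In Python, from workcell import readout, read_camera, bot, spotter gives the robot as it stands.
- The arm moves only by the tool jog_arm, never from a script. Its argument "increments" is a list of rows, each a list of 7 numbers: the shift along the tool's x, y, z in m, then the turn, a rotation vector about the tool's x, y, z in rad, then the opening, from 0 (shut) to 1 (fully open). A call has 1 to 10 rows; each row shifts and turns the pose as measured when the row begins, along the tool's axes as they then stand; what a row does not reach is not made up. A row lasts 1/8 s, in which the tool goes at most 62.5 mm and 10.7 degrees, less where a joint would pass 70% of its speed; a pose out of reach is approached as far as the arm can. A call with a gripper value outside its range is refused whole. The fingers move at their own pace and stop on an object; "force" is the grip in N (left out, the last holds). Time passes only in rows, so rows that do not move let the fingers close. It gives the time, the measured TCP pose, the force and the opening at its end, in the units of the state.
- readout.read_state(): the state, without advancing time (a new reading comes with each control period).
- read_camera(name): name is "scene" or "top"; returns a dict with "img" (400x640x3 uint8, blue, green, red), "range_z" (400x640 float32, m along the optical axis (not along the pixel's ray), 0 where there is no reading), "fx", "fy", "cx", "cy" (pixels), "world_from_camera" (4x4, takes a point from camera to world coordinates). Camera axes: x right, y down, z forward; pixel columns grow to the right and rows downward; lengths in m; the calibration is good to about 2 mm. A picture is of the moment at which its call begins.
- bot.finish_job(): hands the job in, once; it reports no verdict.
Trained networks look in a picture, given as the dict that the camera call returned (one of the last four; its "shot" number tells which), for a name from the list of things; names that differ only in an ending like _2 or _b are one class to them, and where a whole thing is asked for, a point or a joint stands for the part that bears it (a point fixed in the world has none). Each returns a list of dicts, best first, with "p" (0 to 1); they miss things now and then, are a little off and sometimes report something else, mostly with a low value. They report only what shows in the picture. A call takes as long as a camera call. They do not tell look-alikes from the thing itself.
- spotter.masks_of(picture, thing): "mask" (400x640 bool, what is visible of it) and "location" ([column, row] in pixels, amid what is visible of it).
- spotter.spot_point(picture, thing): "location" ([column, row] in pixels: a listed point, or the origin of a listed thing).
The state is a dict: "time": time; "q": joint angles; "joint_vel": joint speeds; "joint_torque": joint torques, N m; "tool_pos": TCP position; "tcp_rot": TCP orientation; "wrist_force": force on the tool from outside, world axes, zero at the start; "torque": the same for the moment, N m; "width": opening from 0.0 (shut) to 1.0 (fully open).
Only numpy, scipy, OpenCV 4.12 (cv2) and the standard library are available. Lean on these libraries where they do the work, as an engineer would, in place of code of your own. Each camera call takes 0.05 s, during which the arm holds its last target. There are 200 camera calls.

## Working session

There is one attempt and no reset: what is moved stays moved. The work goes in short steps, Python scripts to look and compute and a tool call to move; the robot and the scene stay as the last step left them, time stands still between calls to the robot, and variables do not carry over. Pictures are saved under pics/ and viewed, about 8 in all and at most 12, crops included, and the job is handed in when it is done.

Besides the shell and the picture viewer there is one more tool, called after "Emit:" as name(argument=value, ...) on one line, values as JSON. jog_arm: Moves the arm, as the interface text tells. Its arguments: {"type":"object","properties":{"increments":{"type":"array"},"force":{"type":"number"}},"required":["increments"]}

```bash
mkdir -p pics; ls; cat > h.py <<'E'
import numpy as np, cv2
from scipy.spatial.transform import Rotation as R
from workcell import readout, read_camera, bot, spotter
def world(p,u,v,z=None):
    u=np.asarray(u,float);v=np.asarray(v,float)
    if z is None: z=p["range_z"][v.astype(int),u.astype(int)]
    c=np.stack([(u-p["cx"])/p["fx"]*z,(v-p["cy"])/p["fy"]*z,z],-1)
    T=p["world_from_camera"]; return c@T[:3,:3].T+T[:3,3]
def cloud(p):
    v,u=np.mgrid[:400,:640]; return world(p,u.ravel(),v.ravel()).reshape(400,640,3)
E
cat > look.py <<'E'
from h import *
np.set_printoptions(precision=4,suppress=True)
for n in ["scene","top"]:
    p=read_camera(n); cv2.imwrite(f"pics/{n}0.png",p["img"]); np.savez(f"{n}0.npz",**{k:v for k,v in p.items() if k!="shot"})
    print(n,p["world_from_camera"],p["fx"],p["cx"])
    for t in ["jar1_top","mat","rack","funnel","spoons"]:
        for d in spotter.spot_point(p,t)[:8]:
            u,v=d["location"]; print(t,round(d["p"],2),np.round([u,v]),world(p,u,v))
s=readout.read_state(); print(s)
E
python3 look.py
```

```text
pics
scene [[-0.274   0.6754 -0.6847  1.1968]
 [ 0.9617  0.1954 -0.1921  0.1542]
 [ 0.004  -0.7111 -0.703   0.8019]
 [ 0.      0.      0.      1.    ]] 391.12040949904616 314.339223485773
jar1_top 0.9 [237. 203.] [ 0.5303 -0.2514  0.0438]
jar1_top 0.65 [312. 175.] [ 0.3706 -0.0851  0.0528]
jar1_top 0.64 [296. 179.] [ 0.4974 -0.0902  0.1449]
mat 0.75 [353. 256.] [0.6536 0.0928 0.09  ]
rack 0.76 [316. 248.] [0.6778 0.0141 0.1219]
spoons 0.72 [259. 252.] [ 0.746  -0.0914  0.1515]
top [[ 0.0024 -0.9966  0.0828  0.4214]
 [-1.     -0.003  -0.0065 -0.0224]
 [ 0.0067 -0.0828 -0.9965  1.0755]
 [ 0.      0.      0.      1.    ]] 432.6066050972362 321.2580682460309
jar1_top 0.92 [346. 265.] [ 0.3441 -0.0863  0.0582]
jar1_top 0.86 [415. 195.] [ 0.5075 -0.2506  0.0619]
jar1_top 0.81 [356. 204.] [ 0.481  -0.1019  0.1547]
mat 0.89 [268. 134.] [0.6445 0.0955 0.0925]
rack 0.75 [310. 169.] [ 0.5779 -0.002   0.0013]
funnel 0.65 [274.  81.] [0.7334 0.0712 0.1943]
funnel 0.65 [265. 133.] [0.6476 0.1004 0.0942]
spoons 0.97 [347.  87.] [ 0.7368 -0.0841  0.1519]
spoons 0.17 [306. 201.] [0.4852 0.0049 0.157 ]
{'time': 0.6, 'q': array([ 1.0831,  0.2639,  1.604 , -0.    ,  1.2737, -0.0369]), 'joint_vel': array([ 0.0008, -0.0014,  0.0014, -0.0007,  0.0003,  0.0005]), 'joint_torque': array([  0.0005, -51.4637, -36.7455,  -0.    ,   0.0013,  -0.    ]), 'tool_pos': array([0.2941, 0.6076, 0.2136]), 'tcp_rot': array([-1.3893, -0.8711,  0.871 ]), 'wrist_force': array([-0.5735,  0.1949,  0.0236]), 'torque': array([-0.0089, -0.0164, -0.0461]), 'width': 1.0036738868917834}
```

View images.

View pics/scene0.png

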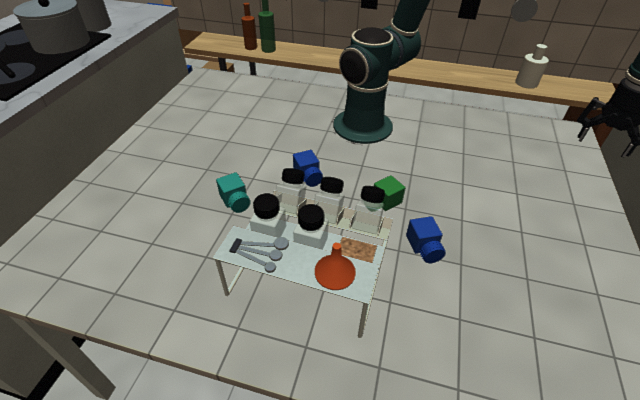

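View pics/top0.png

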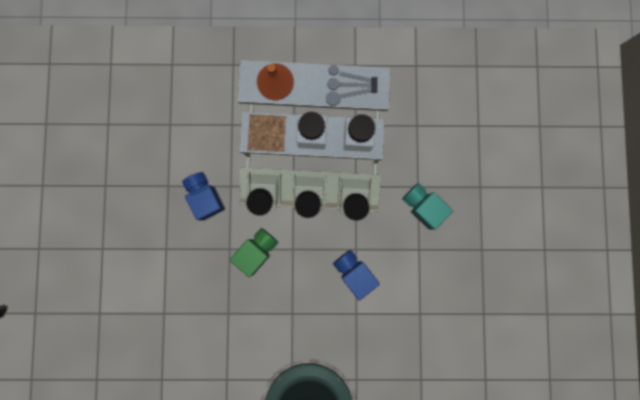

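```bash
cat > fit.py <<'E'
from h import *
np.set_printoptions(precision=4,suppress=True)
for n in ["top","scene"]:
    p={k:v[()] if v.ndim==0 else v for k,v in np.load(f"{n}0.npz").items()}
    C=cloud(p); im=p["img"].astype(int); br=im.max(2); sat=br-im.min(2)
    roi=(abs(C[...,1]+.005)<.2)&(C[...,0]>.42)&(C[...,0]<.85)
    for z,nm in [(.15,"topstep"),(.09,"mid")]:
        m=roi&(abs(C[...,2]-z)<.006)&(C[...,0]>(.65 if z>.1 else .58))
        P=C[m]; r=cv2.minAreaRect(P[:,:2].astype(np.float32)*1000); print(n,nm,len(P),r, np.median(P[:,2]))
    m=roi&(im[...,2]-im[...,0]>35)&(abs(C[...,2]-.093)<.008)&(C[...,0]<.72)
    P=C[m]; print(n,"mat",len(P),cv2.minAreaRect(P[:,:2].astype(np.float32)*1000),P.mean(0))
    blk=(roi&(br<60)&(sat<25)&(C[...,2]>.1)).astype(np.uint8)
    k,l,st,ce=cv2.connectedComponentsWithStats(blk)
    for i in range(1,k):
        if st[i,4]<60: continue
        P=C[l==i]; c=P.mean(0); u,s,vt=np.linalg.svd(P-c); print(n,"cap",st[i,4],np.round(ce[i]),c,P.min(0),P.max(0))
E
python3 fit.py
```

```text
top topstep 4860 ((720.6456298828125, -10.782684326171875), (330.17486572265625, 140.15570068359375), 87.21680450439453) 0.15115767617982617
top mid 3604 ((642.8877563476562, -6.475677490234375), (330.42962646484375, 95.2479248046875), 87.1274642944336) 0.0918251770924356
top mat 1155 ((647.91748046875, 97.99769592285156), (80.24101257324219, 79.31525421142578), 88.29914855957031) [0.6477 0.0982 0.0941]
top cap 518 [311. 125.] [ 0.6393 -0.0067  0.1982] [ 0.4214 -0.0314  0.181 ] [0.6669 0.0184 1.0755]
top cap 523 [361. 128.] [ 0.6344 -0.1097  0.1978] [ 0.4214 -0.1351  0.1791] [ 0.6631 -0.0224  1.0755]
top cap 519 [259. 201.] [0.4846 0.1037 0.1564] [ 0.4214 -0.0224  0.1323] [0.5126 0.1312 1.0755]
top cap 515 [307. 204.] [0.4799 0.0011 0.1546] [ 0.4214 -0.0258  0.1349] [0.5085 0.0286 1.0755]
top cap 522 [356. 206.] [ 0.4749 -0.1023  0.1507] [ 0.4214 -0.1288  0.1356] [ 0.5025 -0.0224  1.0755]
scene topstep 5088 ((721.021728515625, -12.74786376953125), (330.2392272949219, 142.8951873779297), 87.40043640136719) 0.14975502913502414
scene mid 1256 ((692.91357421875, -10.76239013671875), (329.59002685546875, 193.24917602539062), 87.48502349853516) 0.09098950357578744
scene mat 620 ((632.9423217773438, 89.42277526855469), (98.57046508789062, 53.4121208190918), 86.16992950439453) [0.6336 0.0989 0.0923]
scene cap 297 [293. 176.] [ 0.4903 -0.1017  0.1455] [ 0.45   -0.1326  0.1265] [ 0.5085 -0.0779  0.16  ]
scene cap 310 [331. 185.] [0.4953 0.0008 0.1457] [ 0.4566 -0.0287  0.1277] [0.5147 0.0266 0.1597]
scene cap 339 [372. 194.] [0.5001 0.1047 0.1453] [0.4596 0.0761 0.1268] [0.5184 0.1324 0.16  ]
scene cap 538 [266. 206.] [ 0.6477 -0.11    0.1888] [ 0.6133 -0.1415  0.1664] [ 0.6696 -0.0844  0.1963]
scene cap 570 [310. 217.] [ 0.6528 -0.0068  0.1891] [ 0.6179 -0.0362  0.1664] [0.675  0.0196 0.1969]
scene cap 82 [235. 245.] [ 0.7457 -0.1441  0.1563] [ 0.7279 -0.1506  0.153 ] [ 0.7624 -0.138   0.1589]
```

```bash
cat > caps.py <<'E'
from h import *
np.set_printoptions(precision=4,suppress=True)
yaw=np.deg2rad(-2.75); Rr=R.from_euler('z',yaw).as_matrix()
a=Rr@[-np.sin(np.deg2rad(28)),0,np.cos(np.deg2rad(28))]; ey=Rr[:,1]; ex=np.cross(ey,a)
B=np.stack([ex,ey,a])
if __name__=="__main__":
  for n in ["top","scene"]:
    p={k:v[()] if v.ndim==0 else v for k,v in np.load(f"{n}0.npz").items()}
    C=cloud(p); im=p["img"].astype(int); br=im.max(2)
    for c0 in [(.485,.104),(.48,.001),(.475,-.102)]:
        m=(np.hypot(C[...,0]-c0[0],C[...,1]-c0[1])<.045)&(C[...,2]>.1)&(br<60)&(p["range_z"]>0)
        P=C[m]; Q=P@B.T; 
        t=np.percentile(Q[:,2],70); T=P[abs(Q[:,2]-t)<.004]
        nrm=np.linalg.svd(T-T.mean(0))[2][2]; nrm*=np.sign(nrm[2])
        q=T@B.T; r=cv2.minEnclosingCircle(q[:,:2].astype(np.float32)*1000)
        (cx,cy)=(q.min(0)+q.max(0))[:2]/2
        ctr=B.T@[cx,cy,np.median(q[:,2])]
        print(n,len(T),"n",nrm,np.rad2deg(np.arccos(nrm[2])),"circ",r,"ext",np.ptp(q,axis=0),"ctr top",ctr,"jar_top",ctr-.014*a)
E
python3 caps.py
```

```text
top 445 n [-0.4748  0.0224  0.8798] 28.380744689993406 circ ((490.200927734375, 129.0777587890625), 27.61261558532715) ext [0.054  0.0521 0.0077] ctr top [0.4815 0.1051 0.1488] jar_top [0.488  0.1047 0.1364]
top 442 n [-0.4671  0.0269  0.8838] 27.894579086691987 circ ((490.3457946777344, 24.078336715698242), 27.141172409057617) ext [0.0518 0.0538 0.0076] ctr top [0.4764 0.0012 0.1488] jar_top [0.4829 0.0009 0.1365]
top 443 n [-0.4575  0.0246  0.8888] 27.271681610218234 circ ((489.98516845703125, -80.10010528564453), 27.084306716918945) ext [0.0518 0.052  0.0077] ctr top [ 0.4711 -0.1029  0.1487] jar_top [ 0.4777 -0.1033  0.1363]
scene 143 n [-0.4203  0.0258  0.907 ] 24.904142470665896 circ ((491.755859375, 126.93797302246094), 27.93799591064453) ext [0.053  0.0534 0.0063] ctr top [0.4833 0.1049 0.1472] jar_top [0.4899 0.1046 0.1349]
scene 130 n [-0.4179  0.0322  0.9079] 24.781064453917867 circ ((492.5614929199219, 22.771709442138672), 27.045921325683594) ext [0.053  0.0533 0.0059] ctr top [ 0.4798 -0.0003  0.148 ] jar_top [ 0.4864 -0.0006  0.1356]
scene 124 n [-0.4183  0.0434  0.9073] 24.870991144886002 circ ((491.1402893066406, -81.6698989868164), 28.239673614501953) ext [0.0531 0.0518 0.0065] ctr top [ 0.4736 -0.104   0.1475] jar_top [ 0.4802 -0.1043  0.1351]
```

```bash
cat > go.py <<'E'
from h import *
from caps import B,a,ex,ey,Rr
import sys
np.set_printoptions(precision=4,suppress=True)
J={"L":np.array([.489,.1047,.136]),"M":np.array([.484,.0006,.136]),"R":np.array([.479,-.1035,.136])}
def pose(pos,psi,axis=a,e1=ex):   # tool y=-axis, tool x = e1 turned by psi (ccw seen from above)
    e2=np.cross(axis,e1); x=np.cos(psi)*e1+np.sin(psi)*e2; y=-axis
    return np.array(pos),R.from_matrix(np.stack([x,y,np.cross(x,y)],1))
def plan(P,Rt,n,op,p0=None,R0=None):
    s=readout.read_state(); p0=s["tool_pos"] if p0 is None else p0; R0=R.from_rotvec(s["tcp_rot"]) if R0 is None else R0
    d=(P-p0)/n; w=(R0.inv()*Rt).as_rotvec()/n; Rc=R0
    for i in range(n):
        print([*(round(float(v),4) for v in Rc.inv().apply(d)),*(round(float(v),3) for v in w),op]); Rc=Rc*R.from_rotvec(w)
def state():
    s=readout.read_state(); Rm=R.from_rotvec(s["tcp_rot"]).as_matrix(); x=Rm[:,0]
    print("t",s["time"],"q",s["q"],"pos",s["tool_pos"],"F",s["wrist_force"],"T",s["torque"],"Taxis",s["torque"]@Rm[:,1],"w",s["width"])
    print("tilt err deg",np.rad2deg(np.arccos(np.clip(-Rm[:,1]@a,-1,1))),"from vert",np.rad2deg(np.arccos(-Rm[2,1])),"psi",np.arctan2(x@ey,x@ex),"yaw x_t",np.arctan2(x[1],x[0]))
    return s
E
python3 - <<'E'
from go import *
s=state(); print(R.from_rotvec(s["tcp_rot"]).as_matrix())
E
```

```text
t 0.6 q [ 1.0831  0.2639  1.604  -0.      1.2737 -0.0369] pos [0.2941 0.6076 0.2136] F [-0.5735  0.1949  0.0236] T [-0.0089 -0.0164 -0.0461] Taxis 0.046052411336981396 w 1.0036738868917834
tilt err deg 27.998236596142885 from vert 0.003310035833135077 psi 1.2109551553939477 yaw x_t 1.1200280231503448
[[ 0.4357  0.     -0.9001]
 [ 0.9001  0.      0.4357]
 [ 0.0001 -1.     -0.    ]]
```

```bash
python3 - <<'E'
from go import *
P,Rt=pose(J["L"]+.06*a,.6)
print(P,np.linalg.norm(P-readout.read_state()["tool_pos"])); plan(P,Rt,10,1)
E
```

```text
[0.4609 0.1061 0.189 ] 0.5291092982606181
[-0.0379, 0.0025, -0.0369, -0.038, 0.056, -0.031, 1]
[-0.0359, 0.0028, -0.0388, -0.038, 0.056, -0.031, 1]
[-0.0337, 0.0032, -0.0406, -0.038, 0.056, -0.031, 1]
[-0.0315, 0.0037, -0.0423, -0.038, 0.056, -0.031, 1]
[-0.0293, 0.0044, -0.0439, -0.038, 0.056, -0.031, 1]
[-0.0269, 0.0053, -0.0452, -0.038, 0.056, -0.031, 1]
[-0.0246, 0.0062, -0.0464, -0.038, 0.056, -0.031, 1]
[-0.0222, 0.0073, -0.0475, -0.038, 0.056, -0.031, 1]
[-0.0197, 0.0085, -0.0484, -0.038, 0.056, -0.031, 1]
[-0.0173, 0.0097, -0.049, -0.038, 0.056, -0.031, 1]
```

Emit:
jog_arm(increments=[[-0.038, 0, -0.037, -0.038, 0.056, -0.031, 1], [-0.036, 0, -0.039, -0.038, 0.056, -0.031, 1], [-0.034, 0, -0.041, -0.038, 0.056, -0.031, 1], [-0.031, 0.002, -0.042, -0.038, 0.056, -0.031, 1], [-0.029, 0.003, -0.044, -0.038, 0.056, -0.031, 1], [-0.027, 0.005, -0.045, -0.038, 0.056, -0.031, 1], [-0.025, 0.006, -0.046, -0.038, 0.056, -0.031, 1], [-0.022, 0.007, -0.047, -0.038, 0.056, -0.031, 1], [-0.02, 0.008, -0.048, -0.038, 0.056, -0.031, 1], [-0.017, 0.01, -0.049, -0.038, 0.056, -0.031, 1]], force=40)

```text
time: 1.85
tool_pos: [0.4603, 0.0957, 0.2033]
tcp_rot: [-1.654, -0.809, 0.03]
wrist_force: [-0.1, 0.5, 0.1]
width: 1.002
```

```bash
python3 - <<'E'
from go import *
state()
P,Rt=pose(J["L"]+.06*a,.6); plan(P,Rt,3,1)
E
```

```text
t 1.85 q [ 0.2699 -0.4765  2.3757 -0.2197  0.7694 -0.1451] pos [0.4603 0.0957 0.2033] F [-0.0901  0.4722  0.1003] T [0.0159 0.1959 0.0034] Taxis 0.00016587014273574882 w 1.0021421498738867
tilt err deg 1.0303390915948976 from vert 29.030329225567964 psi 0.5842776544761761 yaw x_t 0.5994739178378402
[-0.0, 0.0042, 0.0042, 0.003, -0.005, 0.005, 1]
[0.0, 0.0042, 0.0041, 0.003, -0.005, 0.005, 1]
[0.0001, 0.0042, 0.0041, 0.003, -0.005, 0.005, 1]
```

Emit:
jog_arm(increments=[[0, 0.006, 0.012, 0.009, -0.014, 0.015, 1], [0, 0, 0, 0, 0, 0, 1]])

```text
time: 2.1
tool_pos: [0.4577, 0.1014, 0.1945]
tcp_rot: [-1.657, -0.798, 0.049]
wrist_force: [-0.8, 1.0, -0.6]
width: 1.001
```

```bash
python3 - <<'E'
from go import *
state()
P,Rt=pose(J["L"]-.005*a,.6); plan(P,Rt,3,1)
E
```

```text
t 2.1 q [ 0.2905 -0.4563  2.375  -0.2329  0.7728 -0.1202] pos [0.4577 0.1014 0.1945] F [-0.8486  0.9736 -0.5949] T [0.0283 0.2836 0.0088] Taxis -0.0023890695375445928 w 1.0005057586022283
tilt err deg 0.31013035966303826 from vert 28.029750935961932 psi 0.5899571473503658 yaw x_t 0.5999655964870406
[0.001, 0.0238, 0.0014, 0.002, -0.003, -0.001, 1]
[0.001, 0.0238, 0.0014, 0.002, -0.003, -0.001, 1]
[0.0009, 0.0238, 0.0014, 0.002, -0.003, -0.001, 1]
```

Emit:
jog_arm(increments=[[0.002, 0.02, 0.003, 0.002, -0.003, -0.001, 1], [0.001, 0.024, 0.002, 0.002, -0.003, -0.001, 1], [0.001, 0.02, 0.002, 0.002, -0.003, -0.001, 1], [0, 0.004, 0, 0, 0, 0, 1]])

```text
time: 2.6
tool_pos: [0.4914, 0.1159, 0.1357]
tcp_rot: [-1.645, -0.821, 0.063]
wrist_force: [-0.8, -0.2, -0.3]
width: 0.998
```

```bash
python3 - <<'E'
from go import *
state()
P,Rt=pose(J["L"]-.005*a,.6); plan(P,Rt,1,1)
p=read_camera("scene"); cv2.imwrite("pics/g1.png",cv2.resize(p["img"][120:280,230:470],None,fx=3,fy=3))
E
```

```text
t 2.6 q [ 0.2889 -0.2972  2.3899 -0.2658  0.5949 -0.0897] pos [0.4914 0.1159 0.1357] F [-0.7671 -0.1553 -0.2702] T [ 0.0408  0.2316 -0.0205] Taxis 0.03425782367252979 w 0.9980043195134446
tilt err deg 0.5538926674288848 from vert 28.16079108103705 psi 0.610586303069935 yaw x_t 0.6245861354106802
[-0.0077, 0.0038, -0.0084, -0.006, 0.011, 0.008, 1]
```

View pics/g1.png

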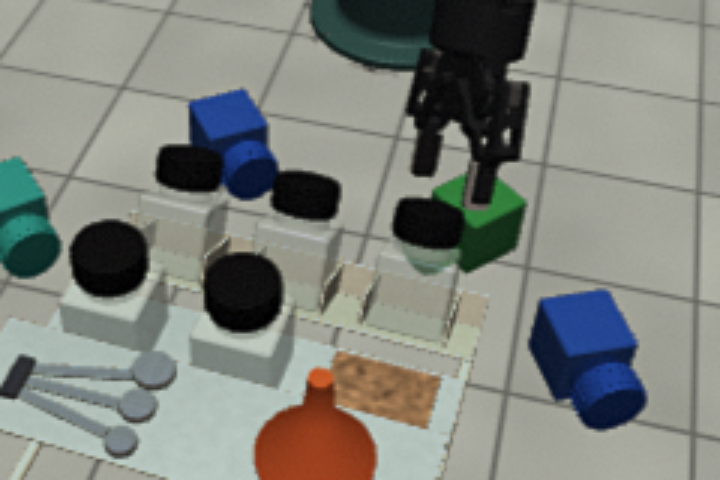

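```bash
python3 - <<'E'
from go import *
p=read_camera("scene"); T=np.linalg.inv(p["world_from_camera"])
def px(X):
    c=T[:3,:3]@X+T[:3,3]; u=c[:2]/c[2]*[p["fx"],p["fy"]]+[p["cx"],p["cy"]]; return u,(u-[230,120])*3
s=state(); t=s["tool_pos"]; Rm=R.from_rotvec(s["tcp_rot"]).as_matrix()
for nm,X in [("tcp",t),("tip+",t+Rm@[.0425,0,0]),("tip-",t-Rm@[.0425,0,0]),("jarL",J["L"])]: print(nm,X,px(X))
cv2.imwrite("pics/g2.png",cv2.resize(p["img"][120:280,230:470],None,fx=3,fy=3))
E
```

```text
t 2.7 q [ 0.2881 -0.2989  2.3894 -0.2657  0.5953 -0.0899] pos [0.4918 0.1156 0.1369] F [ 0.0839  0.2188 -0.4065] T [0.0138 0.2015 0.0226] Taxis -0.016054682839356026 w 0.9999691768356921
tilt err deg 0.5928749571565296 from vert 28.257140908031804 psi 0.6096647020173316 yaw x_t 0.6240802002290261
tcp [0.4918 0.1156 0.1369] (array([376.9812, 195.1645]), array([440.9435, 225.4936]))
tip+ [0.5236 0.1384 0.1535] (array([385.2315, 200.9427]), array([465.6945, 242.8282]))
tip- [0.4601 0.0928 0.1202] (array([369.3581, 189.8256]), array([418.0743, 209.4769]))
jarL [0.489  0.1047 0.136 ] (array([372.7362, 193.7892]), array([428.2087, 221.3675]))
```

View pics/g2.png

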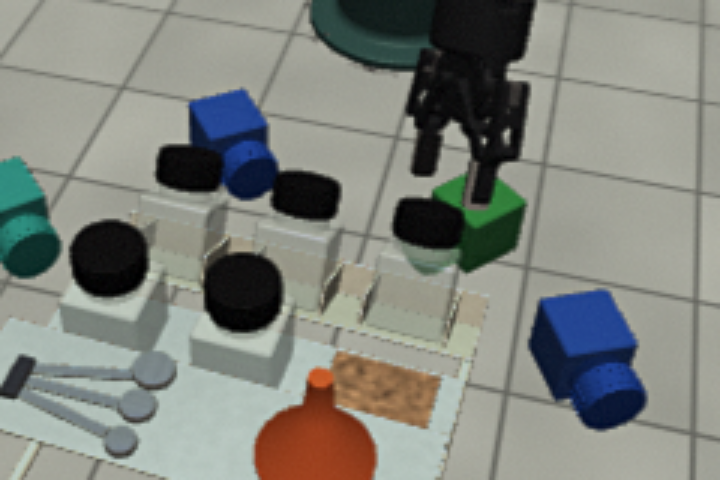

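```bash
python3 - <<'E'
from go import *
s=state(); t=s["tool_pos"]; Rm=R.from_rotvec(s["tcp_rot"]).as_matrix()
for n in ["scene","top"]:
    p=read_camera(n); C=cloud(p); p0=np.load(f"{n}0.npz"); d=p["range_z"]-p0["range_z"]
    m=(abs(d)>.012)&(p["range_z"]>0)&(np.linalg.norm(C-t,axis=2)<.12)
    Q=(C[m]-t)@Rm   # tool coords
    print(n,m.sum(),"tool y max",np.sort(Q[:,1])[-8:])
    for sgn in (1,-1):
        k=(Q[:,0]*sgn>.01)&(Q[:,1]>-.06)
        q=Q[k]; 
        if len(q)==0: continue
        print(sgn,len(q),"lo",q.min(0),"hi",q.max(0),"ymax pt",q[q[:,1].argmax()])
        for lo in np.arange(-.06,.03,.01):
            kk=(q[:,1]>=lo)&(q[:,1]<lo+.01)
            if kk.sum(): print("  y",round(lo,3),kk.sum(),q[kk].mean(0),"xr",q[kk,0].min(),q[kk,0].max())
E
```

```text
t 2.7 q [ 0.2881 -0.2989  2.3894 -0.2657  0.5953 -0.0899] pos [0.4918 0.1156 0.1369] F [ 0.0839  0.2188 -0.4065] T [0.0138 0.2015 0.0226] Taxis -0.016054682839356026 w 0.9999691768356921
tilt err deg 0.5928749571565296 from vert 28.257140908031804 psi 0.6096647020173316 yaw x_t 0.6240802002290261
scene 845 tool y max [0.0777 0.0782 0.0818 0.0823 0.0857 0.0899 0.0909 0.0923]
1 126 lo [ 0.0181 -0.06   -0.0161] hi [0.0577 0.0923 0.0388] ymax pt [ 0.0197  0.0923 -0.0094]
  y -0.06 46 [ 0.0519 -0.0545 -0.0058] xr 0.04219020175311918 0.057652965963134364
  y -0.05 39 [ 0.0512 -0.0442 -0.0059] xr 0.039742388869415474 0.05702425647696719
  y -0.04 32 [ 0.0486 -0.0349 -0.0041] xr 0.04321044936847151 0.0554047156732018
  y -0.01 1 [ 0.0191 -0.0088 -0.0144] xr 0.01908665097905327 0.01908665097905327
-1 105 lo [-0.0648 -0.0598 -0.0699] hi [-0.04    0.0782  0.01  ] ymax pt [-0.0648  0.0782 -0.0268]
  y -0.06 34 [-0.0444 -0.0552 -0.0041] xr -0.05162794493589587 -0.041252561194898896
  y -0.05 36 [-0.0443 -0.0453 -0.0033] xr -0.049065868924215196 -0.03998552569980098
  y -0.04 33 [-0.0448 -0.0351 -
[... 367 characters left out ...]
05658976791055765
  y -0.04 4 [ 0.0471 -0.0375 -0.0112] xr 0.044521279245369555 0.049760362016208745
  y -0.02 1 [ 0.0118 -0.0138 -0.0137] xr 0.011759006948976585 0.011759006948976585
-1 49 lo [-0.071  -0.0593 -0.087 ] hi [-0.0346  0.0914  0.0076] ymax pt [-0.0447  0.0914 -0.0333]
  y -0.06 14 [-0.0454 -0.0543 -0.0084] xr -0.053877805595965965 -0.041175597142350175
  y -0.05 19 [-0.0448 -0.0442 -0.0062] xr -0.05591839109474548 -0.04170526131496158
  y -0.04 11 [-0.043  -0.0369 -0.0029] xr -0.04773362645255334 -0.04187067380727768
  y -0.02 1 [-0.071  -0.0169 -0.087 ] xr -0.07103227575681106 -0.07103227575681106
  y 0.02 1 [-0.0438  0.0235 -0.0169] xr -0.04379106535134797 -0.04379106535134797
```

```bash
python3 - <<'E'
from go import *
print([x for x in dir(bot) if x[0]!='_'], bot.finger_overhang, [x for x in dir(readout) if x[0]!='_'])
s=readout.read_state(); t=s["tool_pos"]; Rm=R.from_rotvec(s["tcp_rot"]).as_matrix()
# compare at start picture too: state then pos (.2941,.6076,.2136), y down
p=np.load("scene0.npz"); p={k:v[()] if v.ndim==0 else v for k,v in p.items()}
C=cloud(p); t0=np.array([.2941,.6076,.2136]); R0=R.from_rotvec([-1.3893,-.8711,.8710]).as_matrix()
m=(np.linalg.norm(C-t0,axis=2)<.12)&(C[...,2]>.12)
Q=(C[m]-t0)@R0; print(m.sum(),"start: tool lo",Q.min(0),"hi",Q.max(0))
for lo in np.arange(-.08,.03,.01):
    for sg in (1,-1):
        k=(Q[:,1]>=lo)&(Q[:,1]<lo+.01)&(Q[:,0]*sg>0)
        if k.sum(): print(round(lo,3),sg,k.sum(),Q[k].mean(0))
E
```

```text
['MotionError', 'finger_overhang', 'finish_job'] 0.014 ['read_state']
980 start: tool lo [-0.0763 -0.1193 -0.0232] hi [ 0.0556 -0.0291  0.0163]
-0.08 1 44 [ 0.0468 -0.0761 -0.0101]
-0.08 -1 63 [-0.0576 -0.076  -0.0102]
-0.07 1 37 [ 0.0461 -0.0644 -0.0089]
-0.07 -1 23 [-0.0516 -0.0642 -0.0086]
-0.06 1 31 [ 0.0463 -0.0545 -0.0097]
-0.06 -1 26 [-0.0517 -0.0554 -0.0099]
-0.05 1 28 [ 0.0464 -0.0447 -0.0079]
-0.05 -1 27 [-0.0518 -0.0451 -0.0092]
-0.04 1 24 [ 0.0449 -0.0364 -0.0095]
-0.04 -1 17 [-0.0504 -0.0361 -0.0097]
-0.03 1 1 [ 0.0449 -0.0295 -0.0094]
-0.03 -1 1 [-0.0475 -0.0291 -0.0092]
```

Emit:
jog_arm(increments=[[-0.009, 0, -0.01, -0.006, 0.011, 0.008, 1], [0, 0, 0, 0, 0, 0, 1]])

```text
time: 3.05
tool_pos: [0.4905, 0.1015, 0.1386]
tcp_rot: [-1.653, -0.81, 0.051]
wrist_force: [0.4, 0.6, 0.0]
width: 1.004
```

```bash
python3 - <<'E'
from go import *
state()
P,Rt=pose(J["L"]-.040*a,.6); plan(P,Rt,4,1)
E
```

```text
t 3.05 q [ 0.2587 -0.3136  2.3961 -0.2559  0.6002 -0.1127] pos [0.4905 0.1015 0.1386] F [0.3866 0.558  0.0147] T [0.0628 0.2338 0.0149] Taxis 0.011285087518835387 w 1.003592363057994
tilt err deg 0.29901216183120977 from vert 28.298851307471914 psi 0.5973435212591253 yaw x_t 0.6098216558886932
[-0.0002, 0.0104, 0.001, 0.001, -0.001, 0.001, 1]
[-0.0002, 0.0104, 0.001, 0.001, -0.001, 0.001, 1]
[-0.0002, 0.0104, 0.001, 0.001, -0.001, 0.001, 1]
[-0.0001, 0.0104, 0.001, 0.001, -0.001, 0.001, 1]
```

Emit:
jog_arm(increments=[[0, 0.01, 0.001, 0.001, -0.001, 0.001, 1], [0, 0.01, 0.001, 0.001, -0.001, 0.001, 1], [0, 0, 0, 0, 0, 0, 1]])

```text
time: 3.42
tool_pos: [0.4999, 0.1022, 0.1199]
tcp_rot: [-1.653, -0.809, 0.053]
wrist_force: [0.6, -0.3, -0.5]
width: 1.004
```

```bash
python3 - <<'E'
from go import *
state()
P,Rt=pose(J["L"]-.038*a,.6); plan(P,Rt,2,1)
E
```

```text
t 3.425 q [ 0.2529 -0.2625  2.3983 -0.2708  0.5486 -0.0983] pos [0.4999 0.1022 0.1199] F [ 0.6193 -0.2915 -0.4797] T [0.0016 0.1922 0.036 ] Taxis -0.03517640351498063 w 1.0035467089303647
tilt err deg 0.20934109821926677 from vert 28.20678419163794 psi 0.5978449852714948 yaw x_t 0.6099989292771277
[-0.0004, 0.0093, 0.0014, 0.001, -0.001, 0.002, 1]
[-0.0004, 0.0093, 0.0014, 0.001, -0.001, 0.002, 1]
```

Emit:
jog_arm(increments=[[0, 0.009, 0.001, 0.001, -0.001, 0.002, 1], [0, 0.01, 0.002, 0, 0, 0, 1], [0, 0, 0, 0, 0, 0, 1]])

```text
time: 3.8
tool_pos: [0.5078, 0.1045, 0.1004]
tcp_rot: [-1.653, -0.807, 0.057]
wrist_force: [-0.1, -0.1, -0.3]
width: 0.999
```

```bash
python3 - <<'E'
from go import *
state()
P,Rt=pose(J["L"]-.038*a,.6); plan(P,Rt,1,1)
p=read_camera("scene"); cv2.imwrite("pics/g3.png",cv2.resize(p["img"][120:280,270:470],None,fx=4,fy=3.7))
E
```

```text
t 3.8 q [ 0.2531 -0.2093  2.399  -0.2944  0.5004 -0.0715] pos [0.5078 0.1045 0.1004] F [-0.1391 -0.0682 -0.3025] T [-0.0214  0.2002 -0.0526] Taxis 0.03187785886368162 w 0.9992626088068264
tilt err deg 0.0031914826328768844 from vert 27.99689563757595 psi 0.5991792705619949 yaw x_t 0.6103446515175436
[-0.0003, -0.0023, -0.0007, -0.0, -0.001, -0.0, 1]
```

View pics/g3.png

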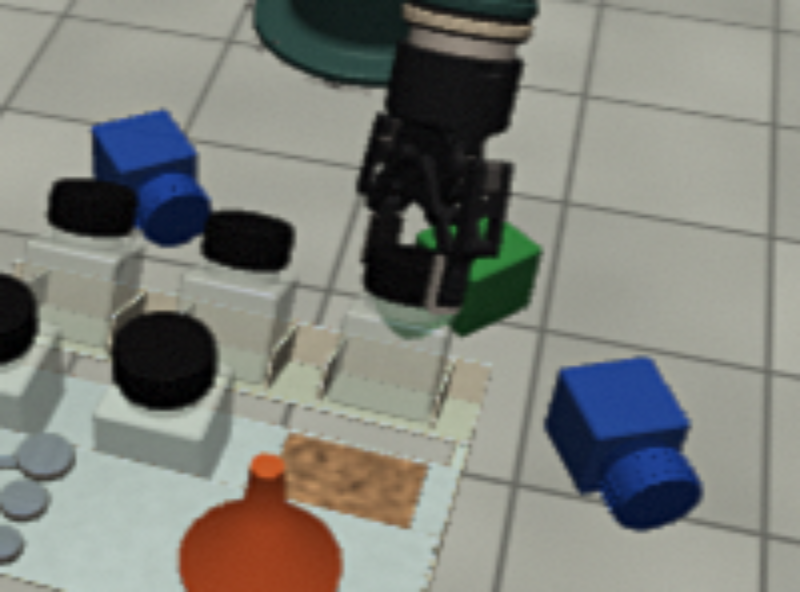

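The picture shows the fingers straddling the left cap (tip at about 450,300). The reported TCP is about 31 mm ahead of the real one, and the camera agrees. Next I'll close and test.

Emit:
jog_arm(increments=[[0, 0, 0, 0, 0, 0, 0], [0, 0, 0, 0, 0, 0, 0], [0, 0, 0, 0, 0, 0, 0], [0, 0, 0, 0, 0, 0, 0]], force=40)

```text
time: 4.35
tool_pos: [0.5073, 0.1044, 0.1008]
tcp_rot: [-1.653, -0.806, 0.057]
wrist_force: [-0.4, -0.1, -1.6]
width: 0.646
```

```bash
python3 -c "
from go import *
state()"
```

```text
t 4.35 q [ 0.2533 -0.211   2.3993 -0.294   0.5021 -0.0717] pos [0.5073 0.1044 0.1008] F [-0.3944 -0.0886 -1.5974] T [0.0568 0.282  0.    ] Taxis 0.020187840918414756 w 0.6455609223895264
tilt err deg 0.02091267005153068 from vert 27.984438784983542 psi 0.5989743616178272 yaw x_t 0.6100306968514613
```

Emit:
jog_arm(increments=[[0, 0, 0, 0, 0.08, 0, 0], [0, 0, 0, 0, 0.08, 0, 0], [0, 0, 0, 0, 0.08, 0, 0]])

```text
time: 4.72
tool_pos: [0.507, 0.1028, 0.1005]
tcp_rot: [-1.628, -0.628, -0.134]
wrist_force: [-0.3, -4.7, 0.3]
width: 0.644
```

```bash
python3 -c "
from go import *
state()"
```

```text
t 4.725 q [ 0.2534 -0.2113  2.4002 -0.3022  0.5034  0.1681] pos [0.507  0.1028 0.1005] F [-0.2522 -4.6645  0.3476] T [-1.4216  0.4757  1.224 ] Taxis -1.75985844539271 w 0.6435973275025616
tilt err deg 0.25237181491531424 from vert 28.001744477254135 psi 0.3664845478447077 yaw x_t 0.3617419524833154
```

Emit:
jog_arm(increments=[[0, 0, 0, 0, 0, 0, 1], [0, 0, 0, 0, 0, 0, 1], [0, 0, 0, 0, 0, 0, 1], [0, -0.02, 0, 0, 0, 0, 1], [0, -0.025, 0, 0, 0, 0, 1], [0, -0.015, 0, 0, 0, 0, 1], [0, 0, 0, 0, 0, 0, 1]])

```text
time: 5.6
tool_pos: [0.4793, 0.1051, 0.1561]
tcp_rot: [-1.627, -0.632, -0.135]
wrist_force: [-0.3, 0.2, 0.2]
width: 0.999
```

```bash
python3 -c "
from go import *
state()
P,Rt=pose(J['M']+.02*a,.6); plan(P,Rt,3,1)"
```

```text
t 5.6 q [ 0.2798 -0.3587  2.39   -0.2546  0.658   0.1268] pos [0.4793 0.1051 0.1561] F [-0.2968  0.1729  0.2396] T [ 0.0184  0.2189 -0.011 ] Taxis 0.012890975636001327 w 0.9992015292552822
tilt err deg 0.19054293242748238 from vert 28.13853073160019 psi 0.3677647658786463 yaw x_t 0.36376562129562506
[-0.0128, 0.0008, -0.0323, 0.001, -0.077, 0.0, 1]
[-0.0152, 0.0008, -0.0312, 0.001, -0.077, 0.0, 1]
[-0.0176, 0.0008, -0.0299, 0.001, -0.077, 0.0, 1]
```

Emit:
jog_arm(increments=[[-0.012, 0, -0.032, 0.001, -0.077, 0, 1], [-0.015, 0, -0.031, 0.001, -0.077, 0, 1], [-0.017, 0, -0.03, 0.001, -0.077, 0, 1], [0, 0, 0, 0, 0, 0, 1]])

```text
time: 6.1
tool_pos: [0.4753, 0.0002, 0.155]
tcp_rot: [-1.652, -0.815, 0.063]
wrist_force: [-0.7, 0.5, 0.4]
width: 1.0
```

```bash
python3 -c "
from go import *
state()
P,Rt=pose(J['M']-.039*a,.6); plan(P,Rt,4,1)"
```

```text
t 6.1 q [-0.0562 -0.4214  2.4306  0.0091  0.6427 -0.623 ] pos [0.4753 0.0002 0.155 ] F [-0.6546  0.5246  0.3782] T [ 0.0439  0.2417 -0.0141] Taxis 0.027971766669427075 w 0.9995552432909625
tilt err deg 0.11213927439612119 from vert 28.062907921556153 psi 0.6085188422332983 yaw x_t 0.62062626545034
[-0.0002, 0.015, 0.0003, -0.0, 0.002, 0.0, 1]
[-0.0002, 0.015, 0.0003, -0.0, 0.002, 0.0, 1]
[-0.0002, 0.015, 0.0003, -0.0, 0.002, 0.0, 1]
[-0.0001, 0.015, 0.0003, -0.0, 0.002, 0.0, 1]
```

Emit:
jog_arm(increments=[[0, 0.015, 0, 0, 0.002, 0, 1], [0, 0.015, 0, 0, 0.002, 0, 1], [0, 0.015, 0, 0, 0.002, 0, 1], [0, 0.014, 0, 0, 0, 0, 1], [0, 0, 0, 0, 0, 0, 1]])

```text
time: 6.72
tool_pos: [0.5036, 0.0014, 0.0988]
tcp_rot: [-1.649, -0.804, 0.055]
wrist_force: [0.2, -0.6, 0.3]
width: 1.0
```

```bash
python3 -c "
from go import *
state()
P,Rt=pose(J['M']-.039*a,.6); plan(P,Rt,1,1)"
```

```text
t 6.725 q [-0.0489 -0.2604  2.4396  0.0068  0.4756 -0.6029] pos [0.5036 0.0014 0.0988] F [ 0.2219 -0.5608  0.3058] T [ 0.0526  0.1959 -0.0805] Taxis 0.09192098509908372 w 1.0000375360680294
tilt err deg 0.18894758139803386 from vert 27.89220461876259 psi 0.5960636456797778 yaw x_t 0.6071036308848708
[-0.0008, -0.003, -0.0016, -0.003, -0.004, -0.0, 1]
```

Emit:
jog_arm(increments=[[-0.001, -0.003, -0.001, 0, 0, 0, 0], [0, 0, 0, 0, 0, 0, 0], [0, 0, 0, 0, 0, 0, 0], [0, 0, 0, 0, 0, 0, 0], [0, 0, 0, 0, 0.08, 0, 0], [0, 0, 0, 0, 0.08, 0, 0], [0, 0, 0, 0, 0.08, 0, 0]])

```text
time: 7.6
tool_pos: [0.5007, -0.0005, 0.1017]
tcp_rot: [-1.624, -0.625, -0.135]
wrist_force: [2.5, -7.1, -0.4]
width: 0.643
```

```bash
python3 -c "
from go import *
state()"
```

```text
t 7.6 q [-0.0514 -0.2724  2.4419  0.002   0.4853 -0.3681] pos [ 0.5007 -0.0005  0.1017] F [ 2.5022 -7.1016 -0.351 ] T [-1.8531 -0.0616  0.8723] Taxis -1.6353233058411991 w 0.6425265515108004
tilt err deg 0.11677820722555547 from vert 27.889575832391373 psi 0.3632705060148699 yaw x_t 0.35813389412195845
```

M is tight too. On to R.

Emit:
jog_arm(increments=[[0, 0, 0, 0, 0, 0, 1], [0, 0, 0, 0, 0, 0, 1], [0, 0, 0, 0, 0, 0, 1], [0, -0.02, 0, 0, 0, 0, 1], [0, -0.025, 0, 0, 0, 0, 1], [0, -0.015, 0, 0, 0, 0, 1], [0, 0, 0, 0, 0, 0, 1]])

```text
time: 8.48
tool_pos: [0.4738, 0.0009, 0.1581]
tcp_rot: [-1.624, -0.63, -0.138]
wrist_force: [0.2, -0.1, -0.6]
width: 0.999
```

```bash
python3 -c "
from go import *
state()
P,Rt=pose(J['R']+.02*a,.6); plan(P,Rt,3,1)"
```

```text
t 8.475 q [-0.0523 -0.4304  2.4302  0.0036  0.6505 -0.3708] pos [0.4738 0.0009 0.1581] F [ 0.1821 -0.0748 -0.592 ] T [-0.0056  0.2516  0.0293] Taxis -0.03413569587000121 w 0.9988968045418427
tilt err deg 0.15294596343067207 from vert 28.152718102493655 psi 0.3641869126713355 yaw x_t 0.3600835390717696
[-0.0128, 0.0014, -0.0322, 0.0, -0.079, 0.001, 1]
[-0.0153, 0.0014, -0.0311, 0.0, -0.079, 0.001, 1]
[-0.0177, 0.0014, -0.0299, 0.0, -0.079, 0.001, 1]
```

Emit:
jog_arm(increments=[[-0.012, 0, -0.032, 0, -0.079, 0, 1], [-0.015, 0, -0.031, 0, -0.079, 0, 1], [-0.017, 0, -0.03, 0, -0.079, 0, 1], [0, 0, 0, 0, 0, 0, 1]])

```text
time: 8.98
tool_pos: [0.4699, -0.104, 0.157]
tcp_rot: [-1.653, -0.819, 0.064]
wrist_force: [-1.3, 0.2, -0.6]
width: 1.003
```

```bash
python3 -c "
from go import *
state()
P,Rt=pose(J['R']-.039*a,.6); plan(P,Rt,4,1)"
```

```text
t 8.975 q [-0.3928 -0.3993  2.4143  0.2602  0.6764 -1.1223] pos [ 0.4699 -0.104   0.157 ] F [-1.2902  0.1807 -0.6387] T [0.0107 0.1889 0.0496] Taxis -0.04271723545752871 w 1.0029316552885454
tilt err deg 0.2179362049654953 from vert 28.202323243165353 psi 0.6110287099886393 yaw x_t 0.6238244474065134
[-0.0003, 0.0154, 0.0005, 0.0, 0.003, 0.001, 1]
[-0.0003, 0.0154, 0.0005, 0.0, 0.003, 0.001, 1]
[-0.0003, 0.0154, 0.0005, 0.0, 0.003, 0.001, 1]
[-0.0003, 0.0154, 0.0005, 0.0, 0.003, 0.001, 1]
```

Emit:
jog_arm(increments=[[0, 0.015, 0, 0, 0.003, 0.001, 1], [0, 0.015, 0, 0, 0.003, 0.001, 1], [0, 0.015, 0, 0, 0.003, 0.001, 1], [0, 0.013, 0, 0, 0, 0, 1], [0, 0, 0, 0, 0, 0, 1]])

```text
time: 9.6
tool_pos: [0.4971, -0.1025, 0.101]
tcp_rot: [-1.65, -0.803, 0.057]
wrist_force: [0.6, -0.6, -0.5]
width: 0.998
```

```bash
python3 -c "
from go import *
state()
P,Rt=pose(J['R']-.039*a,.6); plan(P,Rt,1,1)"
```

```text
t 9.6 q [-0.3562 -0.2463  2.4241  0.294   0.5172 -1.1282] pos [ 0.4971 -0.1025  0.101 ] F [ 0.5602 -0.6098 -0.4563] T [-0.0063  0.2089  0.0315] Taxis -0.03510363104066148 w 0.9978838808967242
tilt err deg 0.2164193158547082 from vert 27.811183511796226 psi 0.5962602902118725 yaw x_t 0.6067957865215354
[-0.0006, -0.0003, -0.0018, -0.003, -0.004, -0.002, 1]
```

Emit:
jog_arm(increments=[[-0.001, 0, -0.001, 0, 0, 0, 0], [0, 0, 0, 0, 0, 0, 0], [0, 0, 0, 0, 0, 0, 0], [0, 0, 0, 0, 0, 0, 0], [0, 0, 0, 0, 0.08, 0, 0], [0, 0, 0, 0, 0.08, 0, 0], [0, 0, 0, 0, 0.08, 0, 0]])

```text
time: 10.48
tool_pos: [0.4964, -0.1043, 0.1015]
tcp_rot: [-1.621, -0.615, -0.145]
wrist_force: [0.9, 0.4, -3.0]
width: 0.647
```

```bash
python3 -c "
from go import *
state()"
```

```text
t 10.475 q [-0.3607 -0.2483  2.425   0.2961  0.5177 -0.8873] pos [ 0.4964 -0.1043  0.1015] F [ 0.8622  0.4033 -3.0321] T [-0.0905  0.2611  0.0962] Taxis -0.13297757986684147 w 0.6469400752509521
tilt err deg 0.1273371182099144 from vert 27.877122009319812 psi 0.34976119558262303 yaw x_t 0.34340118550529913
```

R's cap turns at 0.13 N m, so it is the loose one. I'll keep tightening.

Emit:
jog_arm(increments=[[0, 0, 0, 0, 0.08, 0, 0], [0, 0, 0, 0, 0.08, 0, 0], [0, 0, 0, 0, 0.08, 0, 0], [0, 0, 0, 0, 0.08, 0, 0], [0, 0, 0, 0, 0.08, 0, 0]])

```text
time: 11.1
tool_pos: [0.4964, -0.1047, 0.1017]
tcp_rot: [-1.532, -0.297, -0.468]
wrist_force: [-0.0, -0.2, -2.3]
width: 0.648
```

```bash
python3 -c "
from go import *
state()"
```

```text
t 11.1 q [-0.3611 -0.2492  2.4257  0.2954  0.5162 -0.4745] pos [ 0.4964 -0.1047  0.1017] F [-0.0192 -0.2218 -2.319 ] T [-0.1018  0.2725 -0.0081] Taxis -0.04684956177907061 w 0.6477637820558618
tilt err deg 0.066579752005047 from vert 27.946765467817233 psi -0.06278404315501107 yaw x_t -0.1190441576721533
```

Emit:
jog_arm(increments=[[0, 0, 0, 0, 0.08, 0, 0], [0, 0, 0, 0, 0.08, 0, 0]])

```text
time: 11.35
tool_pos: [0.4962, -0.1052, 0.1016]
tcp_rot: [-1.486, -0.173, -0.587]
wrist_force: [-1.7, 1.8, 1.9]
width: 0.646
```

```bash
python3 -c "
from go import *
state()"
```

```text
t 11.35 q [-0.361  -0.2494  2.426   0.2926  0.5156 -0.3122] pos [ 0.4962 -0.1052  0.1016] F [-1.6697  1.8426  1.893 ] T [-0.6419  0.2848  1.721 ] Taxis -1.8277622754196774 w 0.6455529584296337
tilt err deg 0.1400887815681894 from vert 27.935307868130735 psi -0.22256055128822738 yaw x_t -0.2988242774063544
```

Emit:
jog_arm(increments=[[0, 0, 0, 0, 0.07, 0, 0], [0, 0, 0, 0, 0.07, 0, 0]])

```text
time: 11.6
tool_pos: [0.4957, -0.1049, 0.1014]
tcp_rot: [-1.443, -0.067, -0.683]
wrist_force: [1.9, 2.5, -1.7]
width: 0.644
```

```bash
python3 -c "
from go import *
state()"
```

```text
t 11.6 q [-0.3597 -0.25    2.4261  0.2885  0.5168 -0.1738] pos [ 0.4957 -0.1049  0.1014] F [ 1.9191  2.5133 -1.6818] T [-0.3906  0.0359  1.8553] Taxis -1.8236117697138428 w 0.6441521579148444
tilt err deg 0.22565403693904998 from vert 27.842330231906896 psi -0.35617843723691023 yaw x_t -0.4464612514086587
```

Emit:
jog_arm(increments=[[0, 0, 0, 0, 0, 0, 0.85], [0, 0, 0, 0, 0, 0, 0.85], [0, 0, 0, 0, 0, 0, 0.85]])

```text
time: 11.98
tool_pos: [0.4969, -0.1054, 0.1029]
tcp_rot: [-1.443, -0.071, -0.685]
wrist_force: [0.7, -0.2, 0.2]
width: 0.851
```

```bash
python3 -c "
from go import *
s=state()
P,Rt=pose(J['R']-.039*a,-.37); plan(P,Rt,1,1)
p=read_camera('top'); print([(round(d['p'],2),d['location']) for d in spotter.spot_point(p,'jar1_top')])
"
```

```text
t 11.975 q [-0.3599 -0.251   2.4248  0.2895  0.5157 -0.1753] pos [ 0.4969 -0.1054  0.1029] F [ 0.6809 -0.1864  0.2215] T [-0.0114  0.2436 -0.0338] Taxis 0.018132495189539587 w 0.8509765243771786
tilt err deg 0.21061716895168667 from vert 28.035517834838203 psi -0.3553659355342578 yaw x_t -0.44626865117129044
[-0.0007, 0.0014, 0.0009, 0.003, 0.015, 0.002, 1]
[(0.79, [356.1, 208.6]), (0.7, [416.7, 195.3]), (0.42, [343.2, 262.3])]
```

Emit:
jog_arm(increments=[[0, 0.001, 0.001, 0, 0, 0, 0], [0, 0, 0, 0, 0, 0, 0], [0, 0, 0, 0, 0, 0, 0], [0, 0, 0, 0, 0, 0, 0]], force=50)

```text
time: 12.58
tool_pos: [0.4966, -0.1041, 0.1017]
tcp_rot: [-1.443, -0.069, -0.683]
wrist_force: [-2.5, -1.1, 0.5]
width: 0.643
```

```bash
python3 -c "
from go import *
s=state(); t=s['tool_pos']; Rm=R.from_rotvec(s['tcp_rot']).as_matrix()
print('jar point in tool',(J['R']-t)@Rm)"
```

```text
t 12.575 q [-0.3568 -0.2492  2.4252  0.287   0.5154 -0.1708] pos [ 0.4966 -0.1041  0.1017] F [-2.4544 -1.0566  0.5341] T [ 0.0033  0.2376 -0.014 ] Taxis 0.007902975724496736 w 0.6433761887399246
tilt err deg 0.18966145735350226 from vert 27.89513649303936 psi -0.355290751027277 yaw x_t -0.44566018986160727
jar point in tool [ 0.0005 -0.0385 -0.0002]
```

Emit:
jog_arm(increments=[[0, -0.01, 0, 0, 0, 0, 0], [0, -0.012, 0, 0, 0, 0, 0], [0, -0.012, 0, 0, 0, 0, 0], [0, -0.012, 0, 0, 0, 0, 0], [0, -0.012, 0, 0, 0, 0, 0], [0, -0.012, 0, 0, 0, 0, 0]])

```text
time: 13.32
tool_pos: [0.4595, -0.1012, 0.1649]
tcp_rot: [-1.443, -0.065, -0.678]
wrist_force: [-0.3, -0.5, -3.7]
width: 0.643
```

```bash
python3 -c "
from go import *
state(); s=readout.read_state(); print((s['tool_pos']-J['R'])@np.stack([ex,ey,a]).T)"
```

```text
t 13.325 q [-0.3905 -0.432   2.4147  0.2375  0.7154 -0.1314] pos [ 0.4595 -0.1012  0.1649] F [-0.3267 -0.475  -3.7407] T [0.0161 0.5105 0.0448] Taxis -0.044216870553680364 w 0.6425136595753052
tilt err deg 0.4271990212539709 from vert 27.578955820942625 psi -0.35537888392509415 yaw x_t -0.4446078032293364
[-0.0037  0.0013  0.0347]
```

```bash
cat >> go.py <<'E'
MAT=np.array([.648,.0983,.090]); OFF=np.array([.0005,-.0385,-.0002])
def tgt(jt,psi=-.355,axis=np.array([0,0,1.]),e1=Rr[:,0]):
    P,Rt=pose(jt,psi,axis,e1); return P-Rt.apply(OFF),Rt
E
python3 - <<'E'
from go import *
s=state(); t=s["tool_pos"]; R0=R.from_rotvec(s["tcp_rot"])
P1=t+[.01,.01,.10]; plan(P1,R0,3,0)
P,Rt=tgt(np.array([.48,.0983,.305])); print(P); plan(P,Rt,7,0,P1,R0)
E
```

```text
t 13.325 q [-0.3905 -0.432   2.4147  0.2375  0.7154 -0.1314] pos [ 0.4595 -0.1012  0.1649] F [-0.3267 -0.475  -3.7407] T [0.0161 0.5105 0.0448] Taxis -0.044216870553680364 w 0.6425136595753052
tilt err deg 0.4271990212539709 from vert 27.578955820942625 psi -0.35537888392509415 yaw x_t -0.4446078032293364
[0.0159, -0.0281, 0.0096, 0.0, 0.0, 0.0, 0]
[0.0159, -0.0281, 0.0096, 0.0, 0.0, 0.0, 0]
[0.0159, -0.0281, 0.0096, 0.0, 0.0, 0.0, 0]
[0.4796 0.0987 0.2665]
[-0.0092, -0.0002, 0.0256, -0.024, -0.0, 0.065, 0]
[-0.0092, -0.0002, 0.0255, -0.024, -0.0, 0.065, 0]
[-0.0093, -0.0002, 0.0255, -0.024, -0.0, 0.065, 0]
[-0.0093, -0.0002, 0.0255, -0.024, -0.0, 0.065, 0]
[-0.0093, -0.0002, 0.0255, -0.024, -0.0, 0.065, 0]
[-0.0093, -0.0002, 0.0255, -0.024, -0.0, 0.065, 0]
[-0.0093, -0.0002, 0.0255, -0.024, -0.0, 0.065, 0]
```

Emit:
jog_arm(increments=[[0.008, -0.014, 0.005, 0, 0, 0, 0], [0.016, -0.028, 0.01, 0, 0, 0, 0], [0.016, -0.028, 0.01, 0, 0, 0, 0], [0.008, -0.014, 0.005, 0, 0, 0, 0], [0, 0, 0, 0, 0, 0, 0]])

```text
time: 13.95
tool_pos: [0.4677, -0.0898, 0.2691]
tcp_rot: [-1.444, -0.063, -0.678]
wrist_force: [-0.3, -0.3, -4.1]
width: 0.646
```

```bash
python3 - <<'E'
from go import *
state()
P,Rt=tgt(np.array([.48,.0983,.305])); plan(P,Rt,8,0)
E
```

```text
t 13.95 q [-0.3449 -0.5036  2.2621  0.1676  0.9272 -0.0098] pos [ 0.4677 -0.0898  0.2691] F [-0.3029 -0.3484 -4.0708] T [-0.0008  0.5144  0.0051] Taxis -0.017234324522466354 w 0.6458254341849682
tilt err deg 0.4975151159986015 from vert 27.513582964399983 psi -0.35633239071234146 yaw x_t -0.4454726228011657
[-0.0081, 0.0004, 0.0222, -0.021, -0.0, 0.056, 0]
[-0.0081, 0.0004, 0.0222, -0.021, -0.0, 0.056, 0]
[-0.008, 0.0004, 0.0222, -0.021, -0.0, 0.056, 0]
[-0.008, 0.0004, 0.0222, -0.021, -0.0, 0.056, 0]
[-0.008, 0.0004, 0.0222, -0.021, -0.0, 0.056, 0]
[-0.0079, 0.0004, 0.0222, -0.021, -0.0, 0.056, 0]
[-0.0079, 0.0004, 0.0222, -0.021, -0.0, 0.056, 0]
[-0.0079, 0.0003, 0.0222, -0.021, -0.0, 0.056, 0]
```

Emit:
jog_arm(increments=[[-0.008, 0, 0.022, -0.021, 0, 0.056, 0], [-0.008, 0, 0.022, -0.021, 0, 0.056, 0], [-0.008, 0, 0.022, -0.021, 0, 0.056, 0], [-0.008, 0, 0.022, -0.021, 0, 0.056, 0], [-0.008, 0, 0.022, -0.021, 0, 0.056, 0], [-0.008, 0, 0.022, -0.021, 0, 0.056, 0], [-0.008, 0, 0.022, -0.021, 0, 0.056, 0], [-0.008, 0, 0.022, -0.021, 0, 0.056, 0], [0, 0, 0, 0, 0, 0, 0]])

```text
time: 15.08
tool_pos: [0.47, 0.102, 0.2511]
tcp_rot: [-1.556, 0.349, -0.292]
wrist_force: [-1.3, -0.9, -3.4]
width: 0.644
```

```bash
python3 - <<'E'
from go import *
state()
P,Rt=tgt(MAT+[0,0,.14]); print(P); plan(P,Rt,7,0)
E
```

```text
t 15.075 q [ 0.1588 -0.1047  1.9315  0.004   1.3522  0.566 ] pos [0.47   0.102  0.2511] F [-1.3431 -0.8786 -3.3574] T [ 0.0093 -0.0822  0.0204] Taxis -0.020585233841088957 w 0.6442428116953729
tilt err deg 30.1496302913639 from vert 2.160098725226183 psi -0.4104809219351743 yaw x_t -0.4084235516854055
[0.6476 0.0987 0.1915]
[0.0237, 0.0076, 0.0098, 0.002, -0.001, -0.005, 0]
[0.0237, 0.0077, 0.0097, 0.002, -0.001, -0.005, 0]
[0.0237, 0.0078, 0.0097, 0.002, -0.001, -0.005, 0]
[0.0237, 0.008, 0.0097, 0.002, -0.001, -0.005, 0]
[0.0236, 0.0081, 0.0096, 0.002, -0.001, -0.005, 0]
[0.0236, 0.0082, 0.0096, 0.002, -0.001, -0.005, 0]
[0.0236, 0.0084, 0.0096, 0.002, -0.001, -0.005, 0]
```

Emit:
jog_arm(increments=[[0.012, 0, 0.004, 0.004, -0.001, -0.009, 0], [0.024, 0, 0.009, 0.004, -0.001, -0.009, 0], [0.024, 0.002, 0.009, 0.003, -0.001, -0.009, 0], [0.024, 0.004, 0.009, 0.003, -0.001, -0.008, 0], [0.024, 0.008, 0.009, 0, 0, 0, 0], [0.024, 0.01, 0.009, 0, 0, 0, 0], [0.02, 0.01, 0.008, 0, 0, 0, 0], [0.01, 0.01, 0.005, 0, 0, 0, 0], [0, 0, 0, 0, 0, 0, 0]])

```text
time: 16.2
tool_pos: [0.6487, 0.0851, 0.1985]
tcp_rot: [-1.552, 0.318, -0.326]
wrist_force: [-0.8, -0.8, -2.6]
width: 0.644
```

```bash
cat > chk.py <<'E'
from go import *
import sys
s=state(); P,Rt=tgt(MAT+[0,0,.14]); plan(P,Rt,1,0)
t=s["tool_pos"]; Rm=R.from_rotvec(s["tcp_rot"]); print("jar pt est",t+Rm.apply(OFF))
p=read_camera("scene"); q=read_camera("top")
cv2.imwrite(f"pics/{sys.argv[1]}.png",cv2.resize(np.hstack([p["img"][130:310,260:440],q["img"][60:240,190:370]]),None,fx=2.2,fy=2.2))
E
python3 chk.py h1
```

```text
t 16.2 q [ 0.0961  0.2323  1.671  -0.0071  1.2348  0.5086] pos [0.6487 0.0851 0.1985] F [-0.7682 -0.7627 -2.6298] T [0.0167 0.0429 0.0218] Taxis -0.022017128085132155 w 0.6437368239357357
tilt err deg 27.745497728125397 from vert 0.43509506256290015 psi -0.4041115212962832 yaw x_t -0.4102314509360348
[-0.0065, 0.0069, 0.0121, 0.004, -0.007, 0.006, 0]
jar pt est [0.649  0.0849 0.237 ]
```

View pics/h1.png

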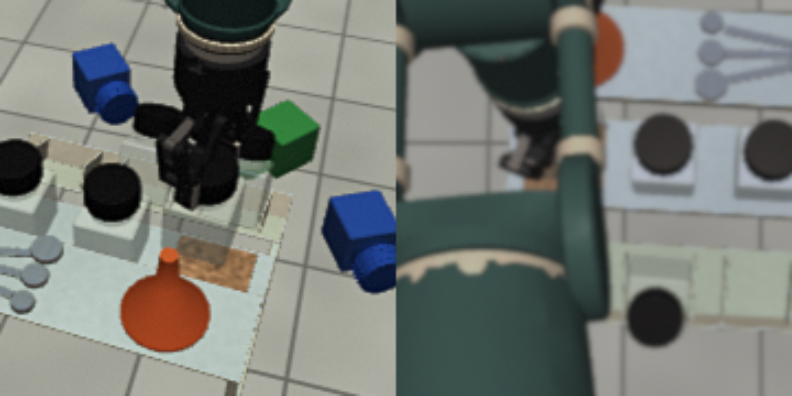

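The jar hangs in the grip beside the mat, at about (210,200) in the left half. It is about 13 mm short in y, so I'll correct that.

Emit:
jog_arm(increments=[[-0.007, 0.004, 0.013, 0.004, -0.007, 0.006, 0], [0, 0, 0, 0, 0, 0, 0], [0, 0, 0, 0, 0, 0, 0]])

```text
time: 16.68
tool_pos: [0.6467, 0.1019, 0.1976]
tcp_rot: [-1.546, 0.312, -0.318]
wrist_force: [-0.1, 0.4, -2.8]
width: 0.645
```

```bash
cat > chk2.py <<'E'
from go import *
s=state(); P,Rt=tgt(MAT+[0,0,.103]); plan(P,Rt,1,0)
t=s["tool_pos"]; Rm=R.from_rotvec(s["tcp_rot"]); jp=t+Rm.apply(OFF); print("jar pt est",jp)
for n in ["scene"]:
    p=read_camera(n); C=cloud(p); im=p["img"].astype(int); d=p["range_z"]
    for nm,lo,hi,rr in [("glass",-.088,-.028,.06)]:
        m=(d>0)&(C[...,2]>jp[2]+lo)&(C[...,2]<jp[2]+hi)&(np.hypot(C[...,0]-jp[0],C[...,1]-jp[1])<rr)
        Q=(C[m]-jp)@Rr; print(nm,m.sum(),"lo",np.percentile(Q,3,axis=0),"hi",np.percentile(Q,97,axis=0))
        T=C[m]; k=abs(Q[:,2]+.024)<.004
        # side faces: fit rect of footprint
        print(cv2.minAreaRect(Q[:,:2].astype(np.float32)*1000))
    m2=(im.max(2)<60)&(d>0)&(C[...,2]>jp[2]-.016)&(C[...,2]<jp[2]+.016)&(np.hypot(C[...,0]-jp[0],C[...,1]-jp[1])<.05)
    Q=(C[m2]-jp)@Rr; print("cap",m2.sum(),np.percentile(Q,3,axis=0),np.percentile(Q,97,axis=0))
E
python3 chk2.py
```

```text
t 16.675 q [0.118  0.2331 1.6718 0.0005 1.2328 0.5191] pos [0.6467 0.1019 0.1976] F [-0.0756  0.4456 -2.839 ] T [-0.0475 -0.0002  0.0346] Taxis -0.034824408561509444 w 0.6449060236599305
tilt err deg 27.782837977238987 from vert 0.22642341781851927 psi -0.39504961645535713 yaw x_t -0.40134206401953026
[0.002, 0.0431, -0.0027, -0.002, 0.002, 0.003, 0]
jar pt est [0.6469 0.1015 0.2361]
glass 648 lo [-0.0102 -0.0317 -0.0868] hi [ 0.0561  0.0305 -0.029 ]
((22.536540985107422, 12.378768920898438), (65.37603759765625, 84.70283508300781), 31.87312889099121)
cap 440 [-0.0234 -0.0173 -0.0103] [0.0397 0.024  0.0153]
```

Emit:
jog_arm(increments=[[0.002, 0.01, -0.002, -0.002, 0.002, 0.003, 0], [0, 0.012, 0, 0, 0, 0, 0], [0, 0.012, -0.001, 0, 0, 0, 0], [0, 0.008, 0, 0, 0, 0, 0], [0, 0, 0, 0, 0, 0, 0]])

```text
time: 17.35
tool_pos: [0.6464, 0.0976, 0.1511]
tcp_rot: [-1.548, 0.319, -0.315]
wrist_force: [-0.0, -0.2, -2.4]
width: 0.64
```

```bash
sed -i 's/rr in \[("glass",-.088,-.028,.06)\]/rr in [("glass",-.08,-.03,.05)]/; s/print(cv2.minAreaRect.*/k=abs(Q[:,0]-.032)<.006; print("face",k.sum(),np.polyfit(Q[k,1],Q[k,0],1))/' chk2.py; python3 chk2.py
```

```text
t 17.35 q [0.1117 0.2693 1.7151 0.0002 1.1597 0.5156] pos [0.6464 0.0976 0.1511] F [-0.0243 -0.1572 -2.3599] T [-0.0117 -0.0063  0.006 ] Taxis -0.005940945748206718 w 0.6399537301100188
tilt err deg 28.14050758669693 from vert 0.14097109670010272 psi -0.3990357379393969 yaw x_t -0.40398545584393447
[0.0007, -0.0034, 0.0014, 0.001, -0.001, -0.002, 0]
jar pt est [0.6468 0.0973 0.1896]
glass 396 lo [-0.0154 -0.028  -0.0745] hi [ 0.0322  0.0307 -0.0313]
face 345 [0.0231 0.0302]
cap 397 [-0.0231 -0.0177 -0.0103] [0.0395 0.0239 0.0156]
```

Emit:
jog_arm(increments=[[0.001, 0.002, 0.001, 0.001, 0, 0, 0], [0, 0.002, 0, 0, 0, 0, 0], [0, 0, 0, 0, 0, 0, 0]])

```text
time: 17.77
tool_pos: [0.6491, 0.0984, 0.1487]
tcp_rot: [-1.546, 0.316, -0.317]
wrist_force: [0.7, -0.2, -3.6]
width: 0.646
```

Emit:
jog_arm(increments=[[0, 0.0015, 0, 0, 0, 0, 0], [0, 0.0005, 0, 0, 0, 0, 0]])

```text
time: 18.02
tool_pos: [0.6494, 0.0985, 0.1472]
tcp_rot: [-1.546, 0.315, -0.318]
wrist_force: [0.7, 0.5, -2.9]
width: 0.642
```

Emit:
jog_arm(increments=[[0, 0.0015, 0, 0, 0, 0, 0], [0, 0.0005, 0, 0, 0, 0, 0]])

```text
time: 18.27
tool_pos: [0.6494, 0.0985, 0.1452]
tcp_rot: [-1.546, 0.315, -0.318]
wrist_force: [0.0, -0.1, -2.1]
width: 0.643
```

Emit:
jog_arm(increments=[[0, 0.001, 0, 0, 0, 0, 0], [0, 0.0005, 0, 0, 0, 0, 0]])

```text
time: 18.52
tool_pos: [0.6497, 0.0989, 0.1449]
tcp_rot: [-1.545, 0.315, -0.319]
wrist_force: [-2.1, -0.5, -0.8]
width: 0.646
```

Emit:
jog_arm(increments=[[0, 0.001, 0, 0, 0, 0, 0], [0, 0, 0, 0, 0, 0, 0]])

```text
time: 18.77
tool_pos: [0.6498, 0.0989, 0.1449]
tcp_rot: [-1.545, 0.314, -0.319]
wrist_force: [-1.0, -0.9, -1.3]
width: 0.641
```

```bash
python3 chk2.py
```

```text
t 18.775 q [0.1123 0.2767 1.7178 0.0017 1.1434 0.5154] pos [0.6498 0.0989 0.1449] F [-0.9785 -0.91   -1.3019] T [-0.0405  0.1779  0.0091] Taxis -0.008912794258160836 w 0.6408904566334173
tilt err deg 27.802876192060374 from vert 0.23127843338394377 psi -0.39783125852980467 yaw x_t -0.4037606474808053
[-0.0019, -0.0096, -0.001, -0.003, -0.001, 0.002, 0]
jar pt est [0.6501 0.0984 0.1834]
glass 312 lo [-0.0179 -0.0264 -0.0698] hi [ 0.0325  0.0307 -0.0309]
face 261 [0.0287 0.0305]
cap 381 [-0.0233 -0.0178 -0.0095] [0.0393 0.0238 0.0152]
```

Emit:
jog_arm(increments=[[0, 0.0015, 0, 0, 0, 0, 0], [0, 0.001, 0, 0, 0, 0, 0]])

```text
time: 19.08
tool_pos: [0.65, 0.0991, 0.1448]
tcp_rot: [-1.544, 0.314, -0.319]
wrist_force: [-3.8, 0.1, 4.3]
width: 0.646
```

Firm contact at about 7 N on the mat. Release slowly, then retreat straight up.

Emit:
jog_arm(increments=[[0, 0, 0, 0, 0, 0, 0.7], [0, 0, 0, 0, 0, 0, 0.78], [0, 0, 0, 0, 0, 0, 0.85], [0, 0, 0, 0, 0, 0, 0.85], [0, 0, 0, 0, 0, 0, 0.85]])

```text
time: 19.7
tool_pos: [0.6512, 0.0989, 0.1444]
tcp_rot: [-1.544, 0.312, -0.321]
wrist_force: [0.3, 0.8, -0.7]
width: 0.852
```

```bash
python3 chk2.py
```

```text
t 19.7 q [0.1121 0.2776 1.7176 0.0017 1.1397 0.5152] pos [0.6512 0.0989 0.1444] F [ 0.2638  0.7637 -0.6966] T [-0.011  -0.0255 -0.0483] Taxis 0.0481908222453136 w 0.8516084860030955
tilt err deg 27.633645484427003 from vert 0.3950940328945069 psi -0.39740083940944465 yaw x_t -0.40384927389784114
[-0.0032, -0.0101, -0.0016, -0.005, -0.001, 0.005, 0]
jar pt est [0.6513 0.0985 0.1829]
glass 323 lo [-0.0191 -0.027  -0.0683] hi [ 0.0309  0.0314 -0.0307]
face 264 [0.0334 0.0288]
cap 443 [-0.0343 -0.018  -0.0093] [0.0442 0.0245 0.0151]
```

Emit:
jog_arm(increments=[[0, -0.006, 0, 0, 0, 0, 0.85], [0, -0.012, 0, 0, 0, 0, 0.85], [0, -0.016, 0, 0, 0, 0, 0.85], [0, -0.02, 0, 0, 0, 0, 0.85], [0, -0.03, 0, 0, 0, 0, 0.85], [-0.01, -0.03, 0, 0, 0, 0, 0.85], [-0.04, -0.02, 0.01, 0, 0, 0, 0.85], [-0.05, -0.01, 0.02, 0, 0, 0, 0.85], [-0.05, 0, 0.03, 0, 0, 0, 0.85], [-0.05, 0, 0.03, 0, 0, 0, 0.85]])

```text
time: 21.0
tool_pos: [0.5035, 0.2616, 0.3071]
tcp_rot: [-1.535, 0.306, -0.339]
wrist_force: [0.8, 1.3, 0.9]
width: 0.848
```

Emit:
jog_arm(increments=[[-0.03, -0.01, 0.05, 0, 0, 0, 0.85], [-0.03, -0.01, 0.05, 0, 0, 0, 0.85], [-0.02, -0.01, 0.05, 0, 0, 0, 0.85], [0, 0, 0.05, 0, 0, 0, 0.85], [0, 0, 0.04, 0, 0, 0, 0.85], [0, 0, 0, 0, 0, 0, 0.85]])

```text
time: 21.75
tool_pos: [0.5211, 0.5253, 0.3544]
tcp_rot: [-1.524, 0.294, -0.341]
wrist_force: [-0.1, -0.4, 0.3]
width: 0.852
```

```bash
cat > fin.py <<'E'
from go import *
state()
p=read_camera("scene"); q=read_camera("top")
cv2.imwrite("pics/f1.png",cv2.resize(np.hstack([p["img"][130:330,210:430],q["img"][50:250,200:420]]),None,fx=1.8,fy=1.8))
for n,p in (("top",q),("scene",p)):
    C=cloud(p); im=p["img"].astype(int); p0=np.load(n+"0.npz"); p0={k:v[()] if v.ndim==0 else v for k,v in p0.items()}; C0=cloud(p0)
    for nm,c,z in [("jarL",(.482,.105),.12),("jarM",(.478,.001),.12),("mid4",(.64,-.007),.15),("mid5",(.635,-.11),.15),("new",(.648,.0983),.15)]:
        for X,g in ((C0,p0),(C,p)):
            m=(np.hypot(X[...,0]-c[0],X[...,1]-c[1])<.045)&(X[...,2]>z)&(X[...,2]<.25)&(g["img"].max(2)<60)
            if m.sum(): print(n,nm,m.sum(),X[m].mean(0),(X[m].min(0)+X[m].max(0))/2)
E
python3 fin.py
```

```text
t 21.75 q [ 0.7614  0.3191  1.2817 -0.0113  1.5049  1.1678] pos [0.5211 0.5253 0.3544] F [-0.1382 -0.3984  0.2746] T [ 0.0052 -0.0047  0.0434] Taxis -0.04329656375207431 w 0.8523147860155588
tilt err deg 26.13209871036773 from vert 2.154751909200758 psi -0.3960627553340957 yaw x_t -0.4061942197076676
top jarL 515 [0.4851 0.1047 0.1492] [0.4857 0.105  0.1476]
top jarL 517 [0.4853 0.1049 0.1493] [0.4857 0.1054 0.1489]
top jarM 512 [0.4802 0.0013 0.1492] [0.4816 0.0014 0.1488]
top jarM 510 [0.4803 0.0014 0.1492] [0.4817 0.0025 0.1481]
top mid4 516 [ 0.6402 -0.0067  0.1948] [ 0.6408 -0.0065  0.19  ]
top mid4 518 [ 0.6401 -0.0067  0.1947] [ 0.6412 -0.0065  0.1899]
top mid5 521 [ 0.6352 -0.1101  0.1944] [ 0.6363 -0.1101  0.1891]
top mid5 521 [ 0.6351 -0.1101  0.1944] [ 0.6363 -0.1101  0.1893]
top new 546 [0.6439 0.0979 0.1975] [0.6451 0.0978 0.1912]
scene jarL 343 [0.4998 0.1049 0.1453] [0.489  0.1043 0.1434]
scene jarL 341 [0.4998 0.1051 0.1453] [0.489  0.1044 0.1437]
scene jarM 310 [0.4953 0.0008 0.1457] [ 0.4857 -0.001   0.1437]
scene jarM 307 [0.4955 0.001  0.1459] [ 0.4849 -0.0003  0.1437]
scene mid4 570 [ 0.6528 -0.0068  0.1891] [ 0.6465 -0.0083  0.1817]
scene mid4 573 [ 0.6527 -0.0068  0.1892] [ 0.6453 -0.0079  0.1814]
scene mid5 538 [ 0.6477 -0.11    0.1888] [ 0.6415 -0.113   0.1814]
scene mid5 539 [ 0.6477 -0.11    0.1888] [ 0.6408 -0.1134  0.1819]
scene new 607 [0.6571 0.098  0.192 ] [0.6496 0.0974 0.1844]
```

View pics/f1.png

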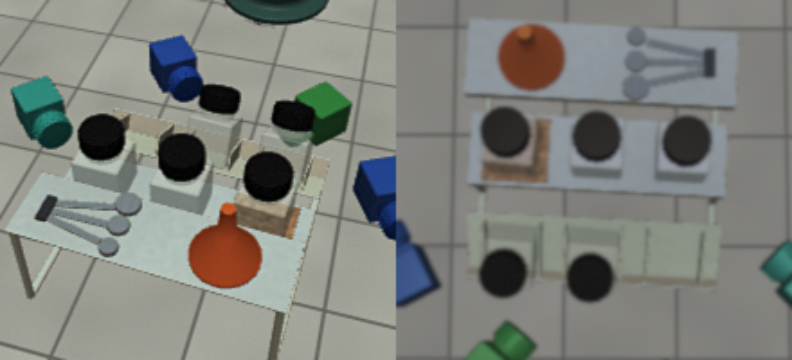

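The last picture shows the jar upright on the mat and the other things unmoved. Handing in.

```bash
python3 -c "
from h import *
print(bot.finish_job())"
```

```text
the job is handed in; nothing more can be done
None
```

The loose cap was on the right-hand front jar (robot's right). I screwed it tight in its cell, set that jar on the cork mat, let go, moved the arm clear and handed the job in at about 22 s.

- **Finding the loose cap:** The left and middle caps held firm at 1.6–1.8 N m of clockwise torque. The right cap turned about 0.8 rad at roughly 0.1 N m, then stopped at 1.8 N m, where the grip began to slip.
- **Placing the jar:** It touched down with about 7 N on the mat. Its final cap position is within about 2 mm of where the neighbouring jars put the mat centre. It stood upright, and its sides were about 0.03 rad off square just after release.
- **Everything else:** The other two front jars and both step jars measured within about 1 mm of their starting places. I checked the funnel and spoons only by eye in the last picture, and they look unmoved. The wrist force read close to zero after I backed away.
- **Disagreements:**
  - The cameras showed the fingertips about 31 mm farther back along the tool than the reported TCP implies. I followed the cameras, and the grasps came out right.
  - Cap tightness is judged from torque alone, because the joint angle cannot be read.

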